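Release the golf balls with the feeder's flap lever

ROBOT

A 6-joint arm with a two-finger parallel gripper is mounted at the origin on the work surface. World frame = base frame: x ahead of the robot, y to its left, z up, the work surface at z = 0. Lengths are in m, angles in rad, forces in N, time in s.
With the tool pointing down it reaches from about 0.3 to 0.875 m from the base axis. Payload 6.4 kg.
Tool frame: the origin (TCP) lies on the centre line of the jaws, within the pads' length; the fingertips stand 8 mm ahead of it and the grasp point (between the pads) lies 11 mm behind it; z points along the fingers, y is the line along which they close (so a half turn about z gives the same grasp; the last joint's range is limited). The gripper opens to 88 mm and grips with 3 to 60 N. Pads are 18 mm wide; open, the fingers measure 123 mm over their backs; the gripper's body (75 mm by 187 mm) begins 45 mm behind the grasp point.
Start: joints at [-1.391, 0.181, 1.607, -0, 1.354, -0.206], TCP at [0.216, -0.533, 0.207] pointing down, gripper open.
Joint ranges: [-2.99, 2.99], [-0.89, 2.07], [0.3, 2.58], [-1.14, 4.28], [0, 2.63], [-3.12, 3.12]. Speed limits (rad/s): [2.57, 2.57, 3.01, 3.14, 3.14, 3.14].

INTERFACE

Orientations are given as a rotation vector (axis times angle).
In Python, from plant import r, optics, job gives the robot as it stands.
- The arm moves only by the tool play_rows, never from a script. Its argument "increments" is a list of rows, each a list of 3 entries, a list of its own where there are three numbers: the shift along the tool's x, y, z scaled (see below), then the turn, a rotation vector about the tool's x, y, z scaled (see below), then the opening, from 0 (shut) to 1 (fully open). In form: [[[dx, dy, dz], [rx, ry, rz], gripper], ...]. A call has 1 to 20 rows; each row shifts and turns the commanded pose from where the row before left it, along the tool's axes as they then stand; what a row does not reach is not made up. The controller multiplies each number of a shift by 0.02 m and each number of a turn by 4 degrees. A row lasts 1/10 s, in which the tool goes at most 50 mm and 8.59 degrees, less where a joint would pass 70% of its speed; a pose out of reach is approached as far as the arm can. A call with a number of a shift or a turn outside -1 to 1 is refused whole. A call with a gripper value outside its range is refused whole. The fingers move at their own pace and stop on an object; "newtons" is the grip in N (left out, the last holds). Time passes only in rows, so rows that do not move let the fingers close. It gives the time, the measured TCP pose, the force, the opening and the grip force at its end, in the units of the state.
- r.get_obs(): the state, without advancing time (a new reading comes with each control period).
- optics.capture(name): name is "side" or "top" or "wrist"; returns the picture (420x560x3 uint8, red, green, blue); there is no depth.
- optics.camera_info(name): a dict with "fx", "fy", "cx", "cy" (pixels), "R" (3x3) and "t" (3): a world point X has camera coordinates R X + t. Camera axes: x right, y down, z forward; pixel columns grow to the right and rows downward; lengths in m; the calibration is good to about 2 mm. A picture is of the moment at which its call begins: read the wrist's pose just before it. camera_info takes no time and is no camera call; for the wrist camera it gives the pose at the moment of the call.
- job.sign_off(): hands the job in; it is judged then, once.
The state is a dict: "time_s": time; "joints": joint angles; "qvel": joint speeds; "joint_efforts": joint torques, N m; "eef_pos": TCP position; "eef_rot": TCP orientation; "force": force on the tool from outside, world axes, zero at the start; "ft_torque": the same for the moment, N m; "opening": opening from 0.0 (shut) to 1.0 (fully open); "grasp_force": force on a finger pad.
Only numpy, scipy, OpenCV 4.12 (cv2) and the standard library are available. Lean on these libraries where they do the work, as an engineer would, in place of code of your own. Each camera call takes 0.05 s, during which the arm holds its last target. There are 200 camera calls.

TASK

At the club-repair bench, press down the long end of the ball feeder's lever with the fingertips to raise the heavy flap, and keep it raised until all three golf balls have rolled out into the tray. Then let the lever come up again gently under the fingers, so that the flap shuts without slamming, and move clear. Do not lift the lever off its pin, do not touch the flap or the balls yourself, and leave the other things on the bench where they are.

Things in the scene. Friction and masses are not known exactly. Their poses are not given: they have to be found in the camera images.
- ball_feeder: Fixed golf-ball feeder. Origin at bench level below its lever's long end; x runs along the lever from long end to fulcrum (x 190 mm) and chute (centre line x 324 mm), z up. The chute, a channel 52 mm wide and 250 long, slopes down to -y at 0.12 rad to its mouth at y -30 mm. A sprung rubber stop (x 48 mm, top 67 mm high, gives up to 12 mm at 18 N) ends the lever's stroke.
- lever: Loose flat steel lever, 270 x 20 x 8 mm, 0.35 kg, lying over the fulcrum pin, kept on it by two small lugs. Origin on the pin's axis; frame parallel to the feeder's at rest, when the long end (at the feeder's -x) points up at 0.25 rad and the short toe, 80 mm past the pin, lies under the flap's lug. Pressed, it tilts 0.52 rad to the stop; the flap's weight brings it back.
- lever_pad (a point): Centre of the top face of the black rubber press pad (46 mm along the lever, 36 mm wide) on the lever's long end, 180 mm from the pin; 165 mm above the bench at rest. When the lever meets the stop this point is about 90 mm lower and 9 mm farther from the pin. Pressing takes about 5 to 11 N, then the sprung stop resists: 12 N more and about 13 mm on, it is hard.
- pivot (a point): Centre of the 12 mm fulcrum pin on the feeder, 102 mm above the bench, where the lever's origin belongs. Two grey cheeks, 120 mm high, stand either side of the lever here.
- flap (a joint): Angle of the heavy flap (about 1.9 kg) on its hinge, rad: 0 shut, growing as it rises, about 0.34 with the lever at its stop. Balls pass beneath it above about 0.25. Dropped from full height it falls at several rad/s; let down on the lever over two seconds it stays below 1 rad/s.
- flap_plate: The flap: dark steel slotted plate 138 x 58 mm with a down-turned apron across the chute mouth and a lug on the lever's side. Origin on the hinge axis, 109 mm above the bench (feeder x 324, y 115 mm).
- tray_floor (a point): Centre of the inner floor of the grey receiving tray at the chute mouth, 8 mm above the bench. The tray measures 130 mm (feeder x) by 145 mm (feeder y), walls 55 mm high.
- tape_roll: Roll of green tape lying flat, 84 mm across, 30 mm high. Origin under its centre. Bystander.
- glue_bottle: White glue bottle, 42 mm across, 110 mm high. Origin under its centre. Bystander.
- brass_weight: Upright brass cylinder, 30 mm across, 38 mm high. Origin under its centre. Bystander.
- club_head: Black driver head lying on its sole, about 112 mm across, with a short neck up to 71 mm high. Origin under its centre. Bystander.
- wrench: Steel wrench lying flat, 180 mm long, 8 mm high. Origin under its centre. Bystander.
- epoxy_can: Round can, 70 mm across, 85 mm high. Origin under its centre. Bystander.
- ferrule_cup: Small clear plastic cup, 64 mm across, 45 mm high. Origin under its centre. Bystander.
- ball0_center (a point): Centre of a white golf ball, 42.8 mm across, 46 g; number 1 in the queue behind the flap. It rolls out by itself when the flap is up; on the tray floor its centre is about 29 mm above the bench.
- ball1_center (a point): Centre of a white golf ball, 42.8 mm across, 46 g; number 2 in the queue behind the flap. It rolls out by itself when the flap is up; on the tray floor its centre is about 29 mm above the bench.
- ball2_center (a point): Centre of a white golf ball, 42.8 mm across, 46 g; number 3 in the queue behind the flap. It rolls out by itself when the flap is up; on the tray floor its centre is about 29 mm above the bench.
- ball0: The same golf ball as point ball0_center (the body's origin turns with the ball; use the point for its position).
- ball1: The same golf ball as point ball1_center (the body's origin turns with the ball; use the point for its position).
- ball2: The same golf ball as point ball2_center (the body's origin turns with the ball; use the point for its position).
Things that resemble listed ones, but are neither listed nor needed, are in the scene too. What is shaped like the ball1 but orange or purple is not meant.

How it is judged:
On the way, in this order (a step that is already met when the one before it is completed fails the run):
1. the flap is being raised by the fingers pressing on the lever (value of joint flap above 0.1 rad and contact force between the fingers and lever above 0.5 N), for 0.1 s.
2. all three balls are in the tray while the flap is still up (y of ball0_center in the frame of ball_feeder between -0.18 and -0.045 m and z of each of ball0_center, ball1_center, ball2_center in the frame of ball_feeder below 0.045 m and x of ball0_center in the frame of ball_feeder between 0.255 and 0.393 m and y of ball1_center in the frame of ball_feeder between -0.18 and -0.045 m and x of ball1_center in the frame of ball_feeder between 0.255 and 0.393 m and y of ball2_center in the frame of ball_feeder between -0.18 and -0.045 m and x of ball2_center in the frame of ball_feeder between 0.255 and 0.393 m and value of joint flap above 0.15 rad), for 0.1 s.
At the end, for the whole second after the job is handed in: All three balls lie at rest in the tray (slower than 50 mm/s), the flap is shut to within 0.03 rad, and the lever sits on its pin (within 8 mm) with its pad up again (more than 150 mm above the bench) (y of ball0_center in the frame of ball_feeder between -0.18 and -0.045 m and z of each of ball0_center, ball1_center, ball2_center in the frame of ball_feeder below 0.045 m and x of ball0_center in the frame of ball_feeder between 0.255 and 0.393 m and y of ball1_center in the frame of ball_feeder between -0.18 and -0.045 m and x of ball1_center in the frame of ball_feeder between 0.255 and 0.393 m and y of ball2_center in the frame of ball_feeder between -0.18 and -0.045 m and x of ball2_center in the frame of ball_feeder between 0.255 and 0.393 m and value of joint flap below 0.03 rad and distance between lever and pivot below 0.008 m and z of lever_pad in the frame of ball_feeder above 0.15 m and linear speed of each of ball0, ball1, ball2 below 0.05 m/s); the robot touches nothing.
It fails at once if the lever is lifted or dragged more than 15 mm off its pin (distance between lever and pivot above 0.015 m).
It fails at once if the robot touches the flap (contact force between any of the fingers, the arm and flap_plate above 0.5 N).
It fails at once if the robot touches a ball (contact force between any of the fingers, the arm and ball0 above 0.3 N or contact force between any of the fingers, the arm and ball1 above 0.3 N or contact force between any of the fingers, the arm and ball2 above 0.3 N).
It fails at once if the flap slams: it falls faster than 2 rad/s (velocity of joint flap below -2 rad/s).
It fails at once if a bystander is moved more than 30 mm (distance of any of tape_roll, glue_bottle, brass_weight, club_head, wrench, epoxy_can, ferrule_cup from where it was at the start of the episode above 0.03 m).
It also fails if it takes over 38 s, if anything falls off the work surface, if the arm or the gripper's body presses on something with over 40 N, if the wrist force passes 120 N, or if a joint passes its speed limit or range.

## Working session

There is one attempt and no reset: what is moved stays moved. The work goes in short steps, Python scripts to look and compute and a tool call to move; the robot and the scene stay as the last step left them, time stands still between calls to the robot, and variables do not carry over. Pictures are saved under pics/ and viewed, at most 10 in all, crops included, and the job is handed in when it is done.

Besides the shell and the picture viewer there is one more tool, called after "Call:" as a command line: name --argument value ..., lists and objects as JSON in quotes. play_rows: Moves the arm, as the interface text tells. Its arguments: {"type":"object","properties":{"increments":{"type":"array","items":{"type":"array"}},"newtons":{"type":"number"}},"required":["increments"]}

```bash
mkdir -p pics
python3 - <<'E'
from plant import r,optics,job
import cv2,numpy as np
for n in("side","top"):
    im=optics.capture(n); cv2.imwrite(f"pics/{n}0.png",im[:,:,::-1])
    i=optics.camera_info(n); print(n,i['fx'],i['cx'],i['cy'],np.round(i['R'],3).tolist(),np.round(i['t'],3))
o=r.get_obs();print({k:np.round(v,3) for k,v in o.items()})
E
```

```text
side 476.748336842558 277.74315740152406 206.55834372206766 [[-0.954, -0.299, -0.02], [-0.145, 0.52, -0.842], [0.262, -0.8, -0.54]] [0.546 0.21  0.859]
top 508.00586229068847 278.5092299763 214.25957678192174 [[0.02, -1.0, 0.01], [-0.982, -0.021, -0.19], [0.19, -0.006, -0.982]] [-0.062  0.604  1.191]
{'time_s': np.float64(0.1), 'joints': array([-1.391,  0.181,  1.608, -0.   ,  1.354, -0.206]), 'qvel': array([ 0.   , -0.003, -0.003, -0.   , -0.003, -0.002]), 'joint_efforts': array([ 0.0000e+00, -4.3482e+01, -3.4270e+01,  7.0000e-02,  3.4000e-02,
       -0.0000e+00]), 'eef_pos': array([ 0.216, -0.532,  0.206]), 'eef_rot': array([-3.082, -0.602, -0.   ]), 'force': array([ 0.351,  0.736, -0.2  ]), 'ft_torque': array([-0.019,  0.009, -0.02 ]), 'grasp_force': np.float64(0.0), 'opening': np.float64(1.002)}
```

View pics/top0.png

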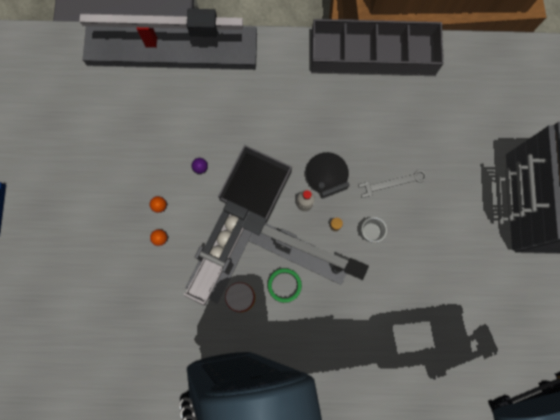

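View pics/side0.png

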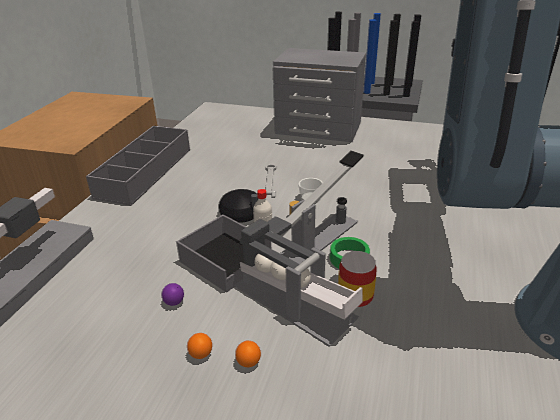

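The top view shows the pad at about (356,268), the lever running to the cheeks near (262,228), and the tray at (255,185). The side view shows the pad at (351,158). The tape is at (284,285) and the cup at (373,229), both near the pad.

```bash
cat > h.py <<'E'
from plant import r,optics,job
import cv2,numpy as np
from scipy.spatial.transform import Rotation as Ro
def ray(n,u,v):
    i=optics.camera_info(n);R=np.array(i['R']);c=-R.T@np.array(i['t'])
    d=R.T@np.array([(u-i['cx'])/i['fx'],(v-i['cy'])/i['fy'],1]);return c,d/np.linalg.norm(d)
def plane(n,u,v,z):
    c,d=ray(n,u,v);return c+d*(z-c[2])/d[2]
def two(a,b):
    (c,d),(e,f)=a,b
    s=np.linalg.lstsq(np.c_[d,-f],e-c,rcond=None)[0];p,q=c+s[0]*d,e+s[1]*f
    return (p+q)/2,np.linalg.norm(p-q)
def blob(f,x0,y0,x1,y1,th):
    g=cv2.cvtColor(cv2.imread(f),cv2.COLOR_BGR2GRAY)[y0:y1,x0:x1]
    n,l,s,c=cv2.connectedComponentsWithStats((g<th).astype('uint8'))
    k=1+np.argmax(s[1:,4]);pts=np.argwhere(l==k)[:,::-1].astype('float32')
    return c[k]+[x0,y0],s[k]+[x0,y0,0,0,0],cv2.minAreaRect(pts)
E
python3 - <<'E'
from h import *
t=blob('pics/top0.png',335,250,375,285,45);s=blob('pics/side0.png',335,145,370,172,45)
print(t,s)
p1=plane('top',*t[0],.165);p2=plane('side',*s[0],.165);print(p1,p2,two(ray('top',*t[0]),ray('side',*s[0])))
tr=[(247,148),(290,180),(262,222),(220,190)]
T=np.array([plane('top',*c,.055) for c in tr]);tc=T.mean(0);print('tray',T.round(3),tc)
# feeder: pad at x~.0156 (190-180cos.25), y 0 ; tray centre (.324, ~-.11)
p=(p1+p2)/2
for nm,u,v,z in[('tape',284,285,.03),('cup',373,229,.045),('weight',336,224,.038),('can',240,297,.085),('bottle',306,199,.1)]:print(nm,plane('top',u,v,z).round(3))
v=(tc-p)[:2];a=np.arctan2(v[1],v[0])-np.arctan2(-.1115,.324-.0156);print('len',np.hypot(*v),np.hypot(.1115,.3084),'yaw',a)
# second yaw: cheeks
print('cheek', plane('top',262,230,.12))
E
```

```text
(array([355.64566929, 268.35433071]), array([345, 259,  22,  19, 254]), ((20.672414779663086, 18.43103790283203), (19.170740127563477, 13.393258094787598), 23.198591232299805)) (array([351.10194175, 158.61650485]), array([340, 151,  23,  16, 206]), ((16.000001907348633, 13.5), (12.020814895629883, 20.50609588623047), 45.0))
[ 0.46657174 -0.22119435  0.165     ] [ 0.46377373 -0.2123656   0.165     ] (array([ 0.46609603, -0.22207425,  0.1600633 ]), np.float64(0.0018287482566194775))
tray [[ 0.774  0.033  0.055]
 [ 0.693 -0.077  0.055]
 [ 0.585 -0.009  0.055]
 [ 0.664  0.097  0.055]] [0.67915526 0.01104744 0.055     ]
tape [ 0.434 -0.067  0.03 ]
cup [ 0.575 -0.284  0.045]
weight [ 0.587 -0.194  0.038]
can [0.401 0.036 0.085]
bottle [ 0.635 -0.114  0.1  ]
len 0.3125601513967612 0.32793720435473617 yaw 1.163645932200306
cheek [ 0.55491074 -0.01165052  0.12      ]
```

Call:
play_rows --increments '[[[0,0,0],[0,0,-0.93],0],[[0,0,0],[0,0,-0.93],0],[[0,0,0],[0,0,-0.93],0],[[0,0,0],[0,0,-0.93],0],[[0,0,0],[0,0,-0.93],0],[[0,0,0],[0,0,-0.93],0],[[0,0,0],[0,0,-0.93],0],[[0,0,0],[0,0,-0.93],0],[[0,0,0],[0,0,-0.93],0],[[0,0,0],[0,0,-0.93],0],[[0,0,0],[0,0,-0.93],0],[[0,0,0],[0,0,-0.93],0],[[1,0.27,0],[0,0,0],0],[[1,0.27,0],[0,0,0],0],[[1,0.27,0],[0,0,0],0],[[1,0.27,0],[0,0,0],0],[[1,0.27,0],[0,0,0],0],[[1,0.27,0],[0,0,0],0],[[1,0.27,0],[0,0,0],0],[[1,0.27,0],[0,0,0],0]]' --newtons 20

```text
time_s: 2.1
eef_pos: [0.3205, -0.4003, 0.207]
eef_rot: [-2.623, -1.728, -0.001]
force: [0.5, 0.2, -0.2]
opening: 0.006
grasp_force: 0.0
```

Call:
play_rows --increments '[[[1,0.27,0],[0,0,0],0],[[1,0.27,0],[0,0,0],0],[[1,0.27,0],[0,0,0],0],[[1,0.27,0],[0,0,0],0],[[1,0.27,0],[0,0,0],0],[[1,0.27,0],[0,0,0],0],[[1,0.27,0],[0,0,0],0],[[1,0.27,0],[0,0,0],0],[[0,0,0],[0,0,0],0],[[0,0,0],[0,0,0],0]]'

```text
time_s: 3.1
eef_pos: [0.4222, -0.2716, 0.2071]
eef_rot: [-2.622, -1.73, 0.0]
force: [-0.1, -0.2, 0.3]
opening: 0.005
grasp_force: 0.0
```

Run:
```python
from h import *
o=r.get_obs();M=Ro.from_rotvec(o['eef_rot']).as_matrix();print(o['time_s'],o['eef_pos'],M.round(3),o['force'])
print('to pad, tool units',M.T@(np.array([.466,-.221,.173])-o['eef_pos'])/.02)
for n in('wrist','top'):
    cv2.imwrite(f'pics/{n}1.png',optics.capture(n)[:,:,::-1])
i=optics.camera_info('wrist');X=np.array(i['R'])@np.array([.466,-.221,.165])+i['t'];print(X,i['fx']*X[0]/X[2]+i['cx'],i['fy']*X[1]/X[2]+i['cy'])
```

```text
3.1 [ 0.42221947 -0.27158417  0.20705665] [[ 0.393  0.919 -0.   ]
 [ 0.919 -0.393 -0.   ]
 [-0.    -0.    -1.   ]] [-0.09086383 -0.17002641  0.33578244]
to pad, tool units [3.18663772 1.01810181 1.70211019]
[ 0.02047647 -0.05306763  0.213627  ] 306.56214336766317 123.03537164589248
```

View pics/wrist1.png

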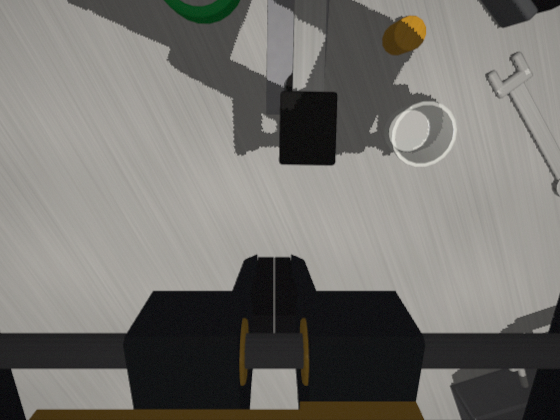

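The wrist view shows the pad at (308,128), against a prediction of (307,123). The lever is aligned with tool x, so I'll move over the pad and down close to it.

Call:
play_rows --increments '[[[0.8,0.26,0],[0,0,0],0],[[0.8,0.26,0],[0,0,0],0],[[0.8,0.26,0],[0,0,0],0],[[0.8,0.26,0],[0,0,0],0],[[0,0,0.5],[0,0,0],0],[[0,0,0.5],[0,0,0],0],[[0,0,0.3],[0,0,0],0],[[0,0,0.2],[0,0,0],0],[[0,0,0.1],[0,0,0],0],[[0,0,0.1],[0,0,0],0],[[0,0,0],[0,0,0],0]]'

```text
time_s: 4.3
eef_pos: [0.4664, -0.2224, 0.173]
eef_rot: [-2.624, -1.728, 0.0]
force: [0.5, -0.7, 0.5]
opening: 0.008
grasp_force: 0.0
```

Call:
play_rows --increments '[[[-0.08,0,0.275],[0,0,0],0],[[-0.08,0,0.275],[0,0,0],0],[[-0.08,0,0.275],[0,0,0],0],[[-0.08,0,0.275],[0,0,0],0],[[-0.05,0,0.275],[0,0,0],0],[[-0.05,0,0.275],[0,0,0],0]]'

```text
time_s: 4.9
eef_pos: [0.463, -0.23, 0.1395]
eef_rot: [-2.623, -1.728, 0.0]
force: [0.6, -0.8, 0.7]
opening: 0.007
grasp_force: 0.0
```

No force after 33 mm of press, so something is off. I'll look.

Run:
```python
from h import *
print(r.get_obs()['force'])
s=optics.capture('side');t=optics.capture('top');print(r.get_obs()['force'])
a=cv2.resize(s[110:270,260:440],(720,640))[:, :, ::-1][:600];cv2.imwrite('pics/s2.png',a)
w=optics.capture('wrist');cv2.imwrite('pics/w2.png',w[:,:,::-1])
```

```text
[ 0.55395759 -0.84480413  0.72325374]
[-0.3055831   0.99558325  0.6598961 ]
```

View pics/s2.png

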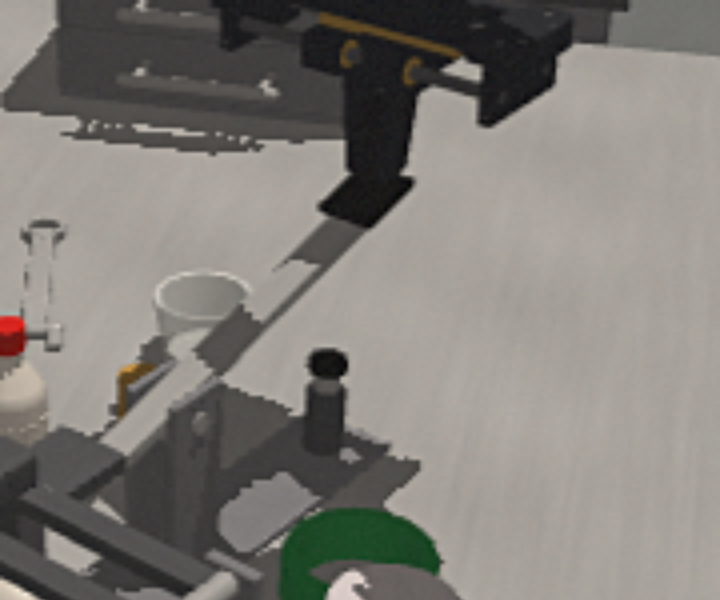

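View pics/w2.png

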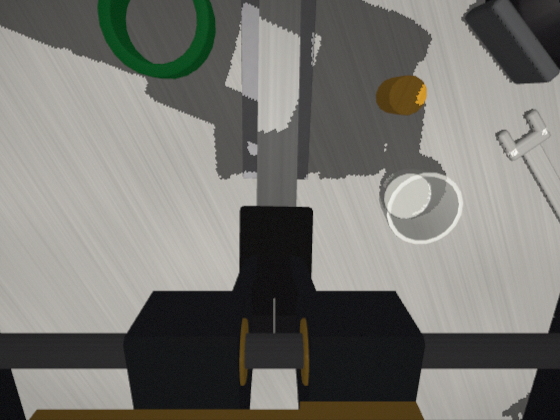

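Run:
```python
from h import *
o=r.get_obs();print(o['eef_pos'],o['joint_efforts'],o['ft_torque'])
def pr(n,X):
    i=optics.camera_info(n);Y=np.array(i['R'])@X+i['t'];return (i['fx']*Y[0]/Y[2]+i['cx']).round(1),(i['fy']*Y[1]/Y[2]+i['cy']).round(1),Y[2].round(3)
tip=o['eef_pos']-[0,0,.008]
d=np.array([.396,.918,0]);q=np.array([.918,-.396,0]);c=np.array([.466,-.222,.165])
for n in('side','wrist'):
    print(n,'tip',pr(n,tip))
    for a in(.023,-.023):
        for b in(.018,-.018): print(a,b,pr(n,c+d*a*.97+q*b-np.array([0,0,a*.247])))
print('stop/post side', two(ray('side',342,205),ray('wrist',250,150)))
for f in('side0','s2'):
    pass
s=optics.capture('side');cv2.imwrite('pics/s3.png',s[:,:,::-1]);print(blob('pics/s3.png',335,152,370,172,45))
g=cv2.cvtColor(s,cv2.COLOR_RGB2GRAY);g0=cv2.cvtColor(cv2.imread('pics/side0.png'),cv2.COLOR_BGR2GRAY)
print(g[148:172:2,334:370:2]);print(g0[148:172:2,334:370:2])
```

```text
[ 0.46285966 -0.22981893  0.13957167] [-7.36102229e-02 -3.77291071e+01 -3.14249074e+01  5.45627391e-02
 -4.45475322e-03 -8.94756726e-03] [-0.04517768 -0.01610326 -0.01966404]
side tip (np.float64(351.9), np.float64(168.4), np.float64(1.093))
0.023 0.018 (np.float64(338.4), np.float64(160.2), np.float64(1.069))
0.023 -0.018 (np.float64(352.0), np.float64(164.8), np.float64(1.049))
-0.023 0.018 (np.float64(349.8), np.float64(148.7), np.float64(1.091))
-0.023 -0.018 (np.float64(363.3), np.float64(153.1), np.float64(1.071))
wrist tip (np.float64(274.2), np.float64(240.9), np.float64(0.202))
0.023 0.018 (np.float64(311.1), np.float64(205.8), np.float64(0.166))
0.023 -0.018 (np.float64(236.7), np.float64(205.6), np.float64(0.166))
-0.023 0.018 (np.float64(310.2), np.float64(298.9), np.float64(0.169))
-0.023 -0.018 (np.float64(237.3), np.float64(298.8), np.float64(0.169))
stop/post side (array([ 0.46793152, -0.1822243 ,  0.06098057]), np.float64(0.00986308112008335))
(array([351.24299065, 158.35046729]), array([340, 152,  23,  15, 214]), ((15.75, 6.25), (12.727922439575195, 20.5060958862304
[... 1112 characters left out ...]
185 180 177 174 174 175]
 [172 171 171 171 172 175 114  31  36  41  35  37  30  39  65 173 173 172]
 [173 176 170 173 177 116  32  38  42  40  42  39  36  41   4 173 173 173]
 [176 172 171 180 115  35  40  42  43  44  41  41  38  14 172 173 173 173]
 [174 171 179  78  35  38  41  41  40  40  44  37  11 172 176 171 169 170]
 [173 173 180  35  22  36  43  42  40  39  43  14 172 175 172 171 172 171]
 [172 172 174 181 116  40  15  30  39  40  15 173 175 174 171 170 174 171]
 [170 170 173 167 174 175 111  66  35   0 171 176 173 171 172 171 172 172]
 [170 168 168 169 164 170 173 112  88 179 173 172 172 171 171 172 171 170]
 [171 167 168 166 168 172  88  87 175 172 170 173 169 170 167 170 170 170]]
```

Run:
```python
from h import *
o=r.get_obs();M=Ro.from_rotvec(o['eef_rot']).as_matrix()
i=optics.camera_info('wrist');R=np.array(i['R']);c=-R.T@i['t']
print('cam in tool',M.T@(c-o['eef_pos']),'\nR',(R@M).round(3).tolist(),i['fx'],i['cx'],i['cy'])
# where in the tool frame do the pixels of the finger end lie, for several tool z
for row in(257,291):
    d=M.T@ray('wrist',275,row)[1];c0=M.T@(c-o['eef_pos'])
    for z in(.008,0,-.02,-.03,-.04,-.06): print(row,z,(c0+d*(z-c0[2])/d[2]).round(4))
w=cv2.imread('pics/wrist1.png');cv2.imwrite('pics/wz.png',cv2.convertScaleAbs(cv2.resize(w[230:330,210:340],(780,600)),alpha=3,beta=20))
```

```text
cam in tool [ 0.08160525 -0.00033614 -0.17739387] 
R [[0.0, 1.0, -0.0], [-0.949, 0.0, -0.314], [-0.314, 0.0, 0.949]] 342.5053047440579 273.73249164248267 208.11798994574806
257 0.008 [-0.0105  0.0004  0.008 ]
257 0 [-0.0065  0.0004  0.    ]
257 -0.02 [ 0.0034  0.0003 -0.02  ]
257 -0.03 [ 0.0084  0.0003 -0.03  ]
257 -0.04 [ 0.0134  0.0002 -0.04  ]
257 -0.06 [ 0.0233  0.0002 -0.06  ]
291 0.008 [-0.0338  0.0005  0.008 ]
291 0 [-0.0288  0.0004  0.    ]
291 -0.02 [-0.0163  0.0004 -0.02  ]
291 -0.03 [-0.0101  0.0003 -0.03  ]
291 -0.04 [-0.0039  0.0003 -0.04  ]
291 -0.06 [ 0.0085  0.0002 -0.06  ]
```

View pics/wz.png

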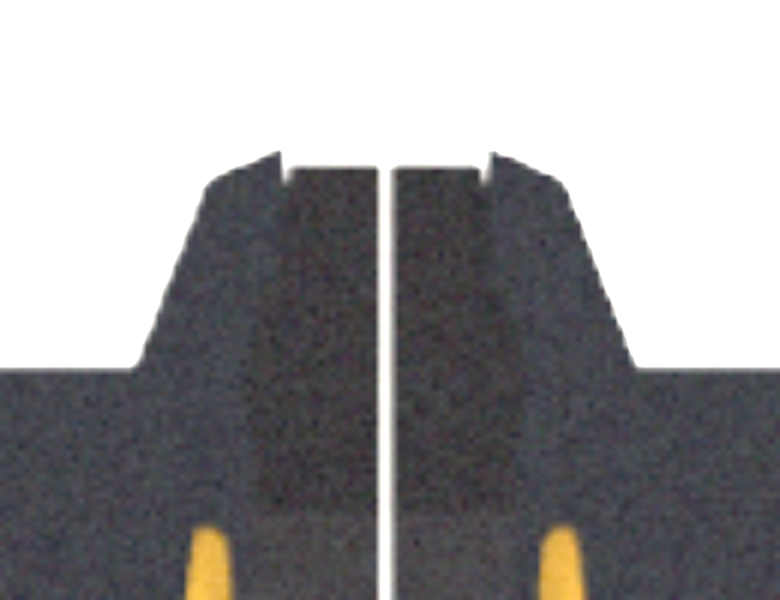

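The wrist picture puts the finger ends elsewhere than the reported TCP implies. I'll triangulate the two gold gripper details, which are in both the side and wrist views.

Run:
```python
from h import *
o=r.get_obs();M=Ro.from_rotvec(o['eef_rot']).as_matrix()
S=[(347.5,123.3),(363.3,128)];W=[(245,352),(305,352)]
for s in S:
    for w in W:
        p,e=two(ray('side',*s),ray('wrist',*w));print(s,w,'tool',(M.T@(p-o['eef_pos'])).round(4),'gap',round(e,4))
i=optics.camera_info('side')
def pr(X):
    Y=np.array(i['R'])@X+i['t'];return (i['fx']*Y[0]/Y[2]+i['cx']).round(1),(i['fy']*Y[1]/Y[2]+i['cy']).round(1)
for x in(0,-.02,-.04):
    print(x,[pr(o['eef_pos']+M@np.array([x,y,z])) for y,z in((-.0175,.008),(.0175,.008),(-.0175,-.03),(.0175,-.03))])
g=cv2.cvtColor(cv2.imread('pics/s3.png'),cv2.COLOR_BGR2GRAY)
for y in range(130,158,3):
    c=np.where(g[y,335:380]<70)[0]+335;print(y,c.min(),c.max())
```

```text
(347.5, 123.3) (245, 352) tool [ 0.0323 -0.0045 -0.1162] gap 0.0072
(347.5, 123.3) (305, 352) tool [ 0.0191  0.0074 -0.1062] gap 0.0008
(363.3, 128) (245, 352) tool [-0.003  -0.0135 -0.0891] gap 0.0137
(363.3, 128) (305, 352) tool [-0.0188  0.0029 -0.0774] gap 0.0264
0 [(np.float64(358.3), np.float64(170.4)), (np.float64(345.4), np.float64(165.9)), (np.float64(359.5), np.float64(155.4)), (np.float64(346.4), np.float64(151.1))]
-0.02 [(np.float64(363.1), np.float64(167.2)), (np.float64(350.2), np.float64(162.8)), (np.float64(364.3), np.float64(152.3)), (np.float64(351.2), np.float64(148.1))]
-0.04 [(np.float64(367.7), np.float64(164.0)), (np.float64(354.9), np.float64(159.7)), (np.float64(369.0), np.float64(149.2)), (np.float64(356.0), np.float64(145.1))]
130 335 377
133 335 379
136 335 363
139 335 363
142 346 362
145 335 362
148 347 361
151 347 361
154 347 362
157 344 361
```

The finger columns in the side view (346–362) match tool x≈0, so the fingertips sit about 39 mm higher than the nominal TCP says. They are still just above the untouched pad. I'll recentre and go down watching the force.

Call:
play_rows --increments '[[[0.2,0,0],[0,0,0],0],[[0.2,0,0],[0,0,0],0],[[0,0,0.1],[0,0,0],0],[[0,0,0.1],[0,0,0],0],[[0,0,0.1],[0,0,0],0],[[0,0,0.1],[0,0,0],0],[[0,0,0],[0,0,0],0]]'

```text
time_s: 5.8
eef_pos: [0.4669, -0.2234, 0.133]
eef_rot: [2.622, 1.727, 0.0]
force: [-1.7, 1.1, 7.2]
opening: 0.004
grasp_force: 3.6
```

Contact, 7 N. Now the press along the arc.

Call:
play_rows --increments '[[[-0.08,0,0.275],[0,0,0],0],[[-0.08,0,0.275],[0,0,0],0],[[-0.08,0,0.275],[0,0,0],0],[[-0.08,0,0.275],[0,0,0],0],[[-0.05,0,0.275],[0,0,0],0],[[-0.05,0,0.275],[0,0,0],0],[[-0.05,0,0.275],[0,0,0],0],[[-0.05,0,0.275],[0,0,0],0]]'

```text
time_s: 6.6
eef_pos: [0.4636, -0.2315, 0.089]
eef_rot: [2.623, 1.728, 0.004]
force: [1.2, 6.4, 8.7]
opening: 0.004
grasp_force: 4.6
```

Call:
play_rows --increments '[[[-0.01,0,0.275],[0,0,0],0],[[-0.01,0,0.275],[0,0,0],0],[[-0.01,0,0.275],[0,0,0],0],[[-0.01,0,0.275],[0,0,0],0],[[0.02,0,0.275],[0,0,0],0],[[0.02,0,0.275],[0,0,0],0],[[0.02,0,0.275],[0,0,0],0],[[0,0,0],[0,0,0],0]]'

```text
time_s: 7.4
eef_pos: [0.4629, -0.2314, 0.0499]
eef_rot: [-2.623, -1.728, -0.002]
force: [-0.4, 2.0, 6.7]
opening: 0.007
grasp_force: 2.8
```

Call:
play_rows --increments '[[[0,0,0.15],[0,0,0],0],[[0,0,0.15],[0,0,0],0],[[0,0,0.1],[0,0,0],0],[[0,0,0],[0,0,0],0]]'

```text
time_s: 7.8
eef_pos: [0.4636, -0.2315, 0.0429]
eef_rot: [2.623, 1.727, 0.003]
force: [-1.1, 5.5, 11.2]
opening: 0.007
grasp_force: 5.2
```

Call:
play_rows --increments '[[[0,0,0],[0,0,0],0],[[0,0,0],[0,0,0],0],[[0,0,0],[0,0,0],0],[[0,0,0],[0,0,0],0],[[0,0,0],[0,0,0],0],[[0,0,0],[0,0,0],0],[[0,0,0],[0,0,0],0],[[0,0,0],[0,0,0],0],[[0,0,0],[0,0,0],0],[[0,0,0],[0,0,0],0],[[0,0,0],[0,0,0],0],[[0,0,0],[0,0,0],0],[[0,0,0],[0,0,0],0],[[0,0,0],[0,0,0],0],[[0,0,0],[0,0,0],0],[[0,0,0],[0,0,0],0],[[0,0,0],[0,0,0],0],[[0,0,0],[0,0,0],0],[[0,0,0],[0,0,0],0],[[0,0,0],[0,0,0],0]]'

```text
time_s: 9.8
eef_pos: [0.4636, -0.2316, 0.0431]
eef_rot: [2.623, 1.727, 0.003]
force: [-0.0, 5.1, 12.1]
opening: 0.008
grasp_force: 5.1
```

Run:
```python
from h import *
s=optics.capture('side');t=optics.capture('top')
a=cv2.resize(s[140:345,160:400],(470,400));b=cv2.resize(t[130:310,170:380],(467,400))
cv2.imwrite('pics/m4.png',np.hstack([cv2.resize(a,(400,342)),cv2.resize(b,(399,342))])[:,:,::-1]);print(r.get_obs()['force'])
```

```text
[ 0.50366838  4.81554927 12.19773116]
```

View pics/m4.png

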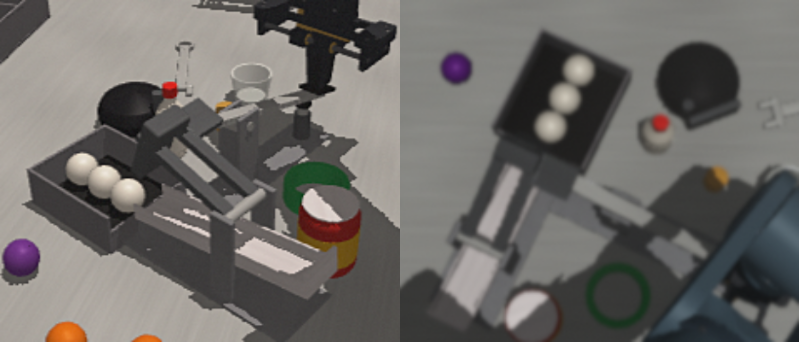

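The picture shows all three balls in the tray and the flap up. Now I'll let the lever up slowly, back along the arc.

Call:
play_rows --increments '[[[0,0,-0.15],[0,0,0],0],[[0,0,-0.15],[0,0,0],0],[[-0.01,0,-0.15],[0,0,0],0],[[-0.01,0,-0.15],[0,0,0],0],[[-0.01,0,-0.15],[0,0,0],0],[[-0.01,0,-0.15],[0,0,0],0],[[-0.01,0,-0.15],[0,0,0],0],[[0,0,-0.15],[0,0,0],0],[[0.01,0,-0.15],[0,0,0],0],[[0.01,0,-0.15],[0,0,0],0],[[0.01,0,-0.15],[0,0,0],0],[[0.01,0,-0.15],[0,0,0],0],[[0.01,0,-0.15],[0,0,0],0],[[0.02,0,-0.15],[0,0,0],0],[[0.02,0,-0.15],[0,0,0],0],[[0.02,0,-0.15],[0,0,0],0]]'

```text
time_s: 11.5
eef_pos: [0.4632, -0.231, 0.0901]
eef_rot: [2.623, 1.728, 0.0]
force: [-2.6, -3.0, 4.8]
opening: 0.003
grasp_force: 2.6
```

Call:
play_rows --increments '[[[0.03,0,-0.15],[0,0,0],0],[[0.03,0,-0.15],[0,0,0],0],[[0.03,0,-0.15],[0,0,0],0],[[0.03,0,-0.15],[0,0,0],0],[[0.03,0,-0.15],[0,0,0],0],[[0.03,0,-0.15],[0,0,0],0],[[0.04,0,-0.15],[0,0,0],0],[[0.04,0,-0.15],[0,0,0],0],[[0.04,0,-0.15],[0,0,0],0],[[0.04,0,-0.15],[0,0,0],0],[[0.04,0,-0.12],[0,0,0],0],[[0.04,0,-0.12],[0,0,0],0],[[0,0,0],[0,0,0],0]]'

```text
time_s: 12.8
eef_pos: [0.4671, -0.2235, 0.1256]
eef_rot: [2.622, 1.727, 0.001]
force: [-1.5, -2.8, 7.7]
opening: 0.005
grasp_force: 3.3
```

Call:
play_rows --increments '[[[0.04,0,-0.1],[0,0,0],0],[[0.04,0,-0.1],[0,0,0],0],[[0.02,0,-0.1],[0,0,0],0],[[0.02,0,-0.1],[0,0,0],0],[[0,0,-0.1],[0,0,0],0],[[0,0,-0.1],[0,0,0],0],[[0,0,-0.1],[0,0,0],0],[[0,0,0],[0,0,0],0]]'

```text
time_s: 13.6
eef_pos: [0.4669, -0.2203, 0.1381]
eef_rot: [-2.623, -1.728, -0.0]
force: [0.1, 0.4, -0.4]
opening: 0.007
grasp_force: 0.0
```

Call:
play_rows --increments '[[[0,0,-0.3],[0,0,0],0],[[0,0,-0.5],[0,0,0],0],[[0,0,-1],[0,0,0],0],[[0,0,-1],[0,0,0],0],[[0,0,-1],[0,0,0],0],[[-1,0,0],[0,0,0],0],[[-1,0,0],[0,0,0],0],[[-1,0,0],[0,0,0],0],[[-1,0,0],[0,0,0],0],[[-1,0,0],[0,0,0],0],[[0,0,0],[0,0,0],0],[[0,0,0],[0,0,0],0]]'

```text
time_s: 14.8
eef_pos: [0.4277, -0.3127, 0.2149]
eef_rot: [2.624, 1.727, 0.001]
force: [0.0, 0.5, 0.9]
opening: 0.005
grasp_force: 0.0
```

Run:
```python
from h import *
s=optics.capture('side');t=optics.capture('top')
a=s[140:345,160:400];b=t[130:310,170:380]
cv2.imwrite('pics/m5.png',np.hstack([cv2.resize(a,(400,342)),cv2.resize(b,(399,342))])[:,:,::-1]);print(r.get_obs()['force'])
cv2.imwrite('pics/s5.png',s[:,:,::-1]);print(blob('pics/s5.png',335,145,370,172,45)[0])
```

```text
[-1.04759757 -0.43895203  0.66948843]
[352.55072464 158.36714976]
```

View pics/m5.png

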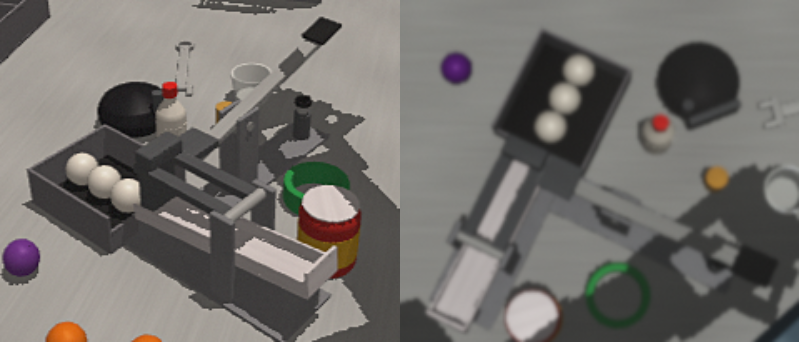

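The picture shows the flap shut, the pad back up, the three balls at rest in the tray and the arm clear.

```bash
python3 -c "
from plant import job
print(job.sign_off())"
```

```text
the job is handed in; nothing more can be done
None
```

I pressed the lever until all three balls had rolled into the tray, let it up slowly so the flap shut gently, moved the arm clear and handed the job in at about 15 s; the hand-in returned no verdict.

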